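# Lock and hold the glass mould

### The arm

A 6-joint arm with a two-finger parallel gripper is mounted at the origin on the work surface. World frame = base frame: x ahead of the robot, y to its left, z up, the work surface at z = 0. Lengths are in m, angles in rad, forces in N, time in s.
With the tool pointing down it reaches from about 0.425 to 0.95 m from the base axis. Payload 3.5 kg.
Tool frame: the origin (TCP) lies on the centre line of the jaws, within the pads' length; the fingertips stand 11 mm ahead of it and the grasp point (between the pads) lies 8 mm behind it; y points along the fingers, x is the direction in which the jaws open and shut, and the axes are right-handed (so a half turn about y gives the same grasp; the last joint's range is limited). The gripper opens to 85 mm and grips with 20 to 120 N. Pads are 22 mm wide; open, the fingers measure 114 mm over their backs; the gripper's body (76 mm by 85 mm) begins 54 mm behind the grasp point. The pads swing forward as they close: fully open they stand 13 mm farther back than shut.
Start: joints at [1.05, 0.286, 1.577, -0, 1.279, -0.15], TCP at [0.245, 0.629, 0.242] pointing down, gripper open.
Joint ranges: [-2.77, 2.77], [-0.9, 2.22], [0.21, 2.48], [-1.53, 4.67], [0.24, 2.81], [-2.84, 2.84]. Speed limits (rad/s): [2.79, 2.79, 3.14, 3.14, 3.14, 3.14].

### API

Orientations are given as a unit quaternion [x, y, z, w].
In Python, from plant import get_state, read_camera, sign_off gives the robot as it stands.
- The arm moves only by the shell command python3 -m inch 'ROWS' [FORCE]. ROWS is JSON, a list of rows, each an object of numbers: "ax", "ay", "az": the turn, a rotation vector about the tool's x, y, z in rad; "x", "y", "z": the shift along the tool's x, y, z in mm; "hand": the closure, from -1 (fully open) to 1 (shut). In form: [{"ax": .., "ay": .., "az": .., "x": .., "y": .., "z": .., "hand": ..}, ...]. A call has 1 to 5 rows; each row shifts and turns the commanded pose from where the row before left it, along the tool's axes as they then stand; what a row does not reach is not made up. A row lasts 1/12 s, in which the tool goes at most 41.7 mm and 7.16 degrees, less where a joint would pass 70% of its speed; a pose out of reach is approached as far as the arm can. A call with a gripper value outside its range is refused whole. The fingers move at their own pace and stop on an object; FORCE is the grip in N (left out, the last holds). Time passes only in rows, so rows that do not move let the fingers close. It gives the time, the measured TCP pose, the force and the opening at its end, in the units of the state.
- get_state(): the state, without advancing time (a new reading comes with each control period).
- read_camera(name): name is "scene" or "top" or "wrist"; returns a dict with "img" (480x640x3 uint8, red, green, blue), "fov_y" (degrees; the focal length in pixels is half the picture's height over the tangent of half this angle, whatever the lens; pixels are square), "cx", "cy" (the principal point, pixels), "distortion" ([k1, k2, p1, p2, k3] as OpenCV has them; the pictures are not rectified), "T" (4x4, takes a point from camera to world coordinates); the wrist camera has in their place "T_tool_cam" (4x4, takes a point from camera to tool coordinates, whose origin is the TCP and whose axes are the tool frame's). Camera axes: x right, y down, z forward; pixel columns grow to the right and rows downward; lengths in m; the calibration is good to about 2 mm. A picture is of the moment at which its call begins: read the wrist's pose just before it. There is no depth.
- sign_off(): hands the job in, once; it reports no verdict.
The state is a dict: "time": time; "qpos": joint angles; "dq": joint speeds; "joint_efforts": joint torques, N m; "eef_pos": TCP position; "tcp_rot": TCP orientation; "contact_force": force on the tool from outside, world axes, zero at the start; "wrist_torque": the same for the moment, N m; "opening": opening from 0.0 (shut) to 1.0 (fully open).
Only numpy, scipy, OpenCV 4.12 (cv2) and the standard library are available. Lean on these libraries where they do the work, as an engineer would, in place of code of your own. Each camera call takes 0.05 s, during which the arm holds its last target. There are 200 camera calls.

### The job

One of the two hinged moulds on the glass bench has the glass blank standing in it: swing that mould shut around the blank, then take the steel locking pin from the wooden stand and push it fully home through the lined-up holes of the lugs. Let go of the pin, then finish holding: pinch the shut mould's two wooden grips together and keep squeezing them, without letting go, when the program ends. Leave the other mould open, keep the blank standing upright, and do not disturb the other things on the bench.

Things in the scene. Friction and masses are not known exactly. Their poses are not given: they have to be found in the camera images.
- blank: Glass blank standing upright in the cavity of one of the two moulds (which one changes): round bulb 36 mm across with a thin neck, 85 mm tall, so its neck rises 27 mm above the mould's top. Origin: centre of its underside. Fragile: not to be touched.
- plug: Turned wooden dust plug with a small knob, 36 mm across, 52 mm tall, standing in the cavity of the other mould. Not part of the job.
- pin: Loose steel locking pin, 0.09 kg, standing tip down in one of the wooden stand's two holes (which one changes), tip on the bench. Shank 10 mm across, 52 mm long, last 8 mm tapered to 4 mm; then a flange 26 mm across, 4 mm high, and a round knob 20 mm across, 30 mm high; 86 mm in all. Origin: centre of the tip; z axis towards the knob.
- stand: Fixed wooden block 92 x 40 x 44 mm with two upright through holes of 12 mm at 28 mm either side of its centre along its x axis; one holds the pin, the other the reamer. Origin: centre of its underside.
- reamer: Dark reamer, 91 mm tall, with a flat tab on top, standing in the stand's other hole. Not part of the job.
- mould_a: The left of two hinged aluminium split moulds: its fixed half (on its -y side) and base plate (135 x 110 x 12 mm), screwed down. Moving half on its +y side. Origin: bench level under the cavity's centre; x axis towards the hinge, away from the robot; z up. Closed block 100 (x) x 84 (y) mm, top 70 mm above the bench, cavity 56 mm wide. Lugs and grips at its -x end.
- half_a (a joint): Angle of the left mould's moving half about its upright hinge: 0 closed against its stop, positive open, swinging towards the mould's +y side (0.35 to 0.7 at the start, limit 1.0). A stiff hinge: it stays where it is left and takes about 1 N at the grip to move. It carries its grip and the middle lug with it.
- hinge_a (a point): Point on the left mould's hinge axis (vertical), 60 mm from the mould's origin along its +x, 38 mm above the bench.
- hole_a (a point): Mouth of the left mould's 12 mm pin hole, on top of its upper lug, 85 mm along the mould's -x, 60 mm above the bench. Three steel lugs, 26 mm wide: 16-26 and 48-60 mm above the bench on the fixed half, 32-44 mm on the moving half; their holes line up when shut. Free below. Pin home: flange rests here, tip 8 mm above the bench.
- fixed_grip_a (a point): Handle of the left mould's fixed half: a level bar along x ending in a wooden grip 60 mm long, 12 mm wide, 16 mm high. This point: middle of the wooden grip, 38 mm above the bench, 155 mm from the mould's origin along its -x and 20 mm to its -y side.
- swing_grip_a (a point): The same handle on the left mould's moving half: with the mould closed it lies at 155 mm along -x and 20 mm to the +y side: the pair is then 52 mm over its outer faces. This point: middle of the wooden grip, 215 mm from the hinge axis along x
- mould_b: The right of two hinged aluminium split moulds: its fixed half (on its +y side) and base plate (135 x 110 x 12 mm), screwed down. Moving half on its -y side. Origin: bench level under the cavity's centre; x axis towards the hinge, away from the robot; z up. Closed block 100 (x) x 84 (y) mm, top 70 mm above the bench, cavity 56 mm wide. Lugs and grips at its -x end.
- half_b (a joint): Angle of the right mould's moving half about its upright hinge: 0 closed against its stop, positive open, swinging towards the mould's -y side (0.35 to 0.7 at the start, limit 1.0). A stiff hinge: it stays where it is left and takes about 1 N at the grip to move. It carries its grip and the middle lug with it.
- hinge_b (a point): Point on the right mould's hinge axis (vertical), 60 mm from the mould's origin along its +x, 38 mm above the bench.
- hole_b (a point): Mouth of the right mould's 12 mm pin hole, on top of its upper lug, 85 mm along the mould's -x, 60 mm above the bench. Three steel lugs, 26 mm wide: 16-26 and 48-60 mm above the bench on the fixed half, 32-44 mm on the moving half; their holes line up when shut. Free below. Pin home: flange rests here, tip 8 mm above the bench.
- fixed_grip_b (a point): Handle of the right mould's fixed half: a level bar along x ending in a wooden grip 60 mm long, 12 mm wide, 16 mm high. This point: middle of the wooden grip, 38 mm above the bench, 155 mm from the mould's origin along its -x and 20 mm to its +y side.
- swing_grip_b (a point): The same handle on the right mould's moving half: with the mould closed it lies at 155 mm along -x and 20 mm to the -y side: the pair is then 52 mm over its outer faces. This point: middle of the wooden grip, 215 mm from the hinge axis along x
- beaker: Small open glass beaker, 60 mm across, 75 mm tall, between the moulds. Not part of the job.
- tweezers: Steel tweezers, 170 mm long, lying between the moulds. Not part of the job.
- graphite_rod: Square graphite rod, 200 x 11 x 11 mm, lying in front of the stand, nearest the robot. Not part of the job.
- jar: Amber jar with a steel cap, 64 mm across, 85 mm tall, behind the moulds. Not part of the job.
- paddle: Graphite paddle with a wooden handle, 200 mm long, lying behind the moulds. Not part of the job.
Mind the look-alikes: they are no part of the job. What is shaped like the pin but green or yellow is not meant.

How it is judged:
On the way, in this order (a step that is already met when the one before it is completed fails the run):
1. the mould with the blank in it is shut, the pin not yet in it (((horizontal distance between blank and mould_a below 0.02 m and value of joint half_a below 0.04 rad and horizontal distance between pin and hole_a above 0.03 m) or (horizontal distance between blank and mould_b below 0.02 m and value of joint half_b below 0.04 rad and horizontal distance between pin and hole_b above 0.03 m))), for 0.2 s.
2. the pin is fully home through that mould's lugs and let go (((horizontal distance between blank and mould_a below 0.02 m and value of joint half_a below 0.04 rad and horizontal distance between pin and hole_a below 0.006 m and height (world z) of pin below 0.013 m and angle between pin's own z axis and vertical below 0.08 rad and contact force between the fingers and pin below 0.5 N) or (horizontal distance between blank and mould_b below 0.02 m and value of joint half_b below 0.04 rad and horizontal distance between pin and hole_b below 0.006 m and height (world z) of pin below 0.013 m and angle between pin's own z axis and vertical below 0.08 rad and contact force between the fingers and pin below 0.5 N))), for 0.2 s.
At the end, for the whole second after the job is handed in: Blank upright (0.15 rad) in its mould; that mould shut (0.02 rad); pin let go, upright (0.08 rad), flange within 5 mm of the lug and 6 mm of the hole axis; fingers squeeze both its grips (over 4 N each) through the last second; other mould open (over 0.3 rad) (((horizontal distance between blank and mould_a below 0.02 m and angle between blank's own z axis and vertical below 0.15 rad and value of joint half_a below 0.02 rad and horizontal distance between pin and hole_a below 0.006 m and height (world z) of pin below 0.013 m and angle between pin's own z axis and vertical below 0.08 rad and contact force between the fingers and mould_a_c0 above 4 N and contact force between the fingers and half_a_c0 above 4 N and value of joint half_b above 0.3 rad and contact force between each of the arm, the fingers and pin below 0.5 N) or (horizontal distance between blank and mould_b below 0.02 m and angle between blank's own z axis and vertical below 0.15 rad and value of joint half_b below 0.02 rad and horizontal distance between pin and hole_b below 0.006 m and height (world z) of pin below 0.013 m and angle between pin's own z axis and vertical below 0.08 rad and contact force between the fingers and mould_b_c0 above 4 N and contact force between the fingers and half_b_c0 above 4 N and value of joint half_a above 0.3 rad and contact force between each of the arm, the fingers and pin below 0.5 N))); the arm keeps its last pose, push and grip.
It fails at once if the blank is tipped over (angle between blank's own z axis and vertical above 0.35 rad).
It fails at once if the blank is touched by the robot (contact force between any of the arm, the fingers and blank above 1 N).
It fails at once if another thing on the bench is shoved away (more than 40 mm) (distance of any of beaker, tweezers, graphite_rod, jar, paddle, plug, reamer from where it was at the start of the episode above 0.04 m).
It also fails if it takes over 70 s, if anything falls off the work surface, if the arm or the gripper's body presses on something with over 40 N, if the wrist force passes 120 N, or if a joint passes its speed limit or range.

## Working session

There is one attempt and no reset: what is moved stays moved. The work goes in short steps, Python scripts to look and compute and a shell command to move; the robot and the scene stay as the last step left them, time stands still between calls to the robot, and variables do not carry over. Pictures are saved under pics/ and viewed, about 8 in all and at most 12, crops included, and the job is handed in when it is done.

```bash
mkdir -p pics
cat > h.py <<'E'
import numpy as np, cv2
from plant import get_state, read_camera
from scipy.spatial.transform import Rotation as R
def shot(name,fn):
    s=get_state(); c=read_camera(name); cv2.imwrite(f'pics/{fn}.png',c['img'][:,:,::-1])
    T=np.array(c['T']) if 'T' in c else None
    if T is None:
        W=np.eye(4);W[:3,:3]=R.from_quat(s['tcp_rot']).as_matrix();W[:3,3]=s['eef_pos'];T=W@np.array(c['T_tool_cam'])
    f=240/np.tan(np.radians(c['fov_y'])/2)
    np.savez(f'pics/{fn}.npz',T=T,K=np.array([[f,0,c['cx']],[0,f,c['cy']],[0,0,1]]),d=np.array(c['distortion'],float),img=c['img'])
def px2w(fn,uv,z):
    a=np.load(f'pics/{fn}.npz');n=cv2.undistortPoints(np.array(uv,float).reshape(-1,1,2),a['K'],a['d'])[:,0]
    d=np.c_[n,np.ones(len(n))]@a['T'][:3,:3].T;o=a['T'][:3,3]
    return o+d*((np.broadcast_to(z,len(n))-o[2])/d[:,2])[:,None]
def w2px(fn,P):
    a=np.load(f'pics/{fn}.npz');Ti=np.linalg.inv(a['T'])
    return cv2.projectPoints(np.array(P,float).reshape(-1,1,3),cv2.Rodrigues(Ti[:3,:3])[0],Ti[:3,3],a['K'],a['d'])[0][:,0]
def st():
    s=get_state();e=R.from_quat(s['tcp_rot']).as_matrix()
    print(round(s['time'],2),np.round(s['eef_pos'],4),'q',np.round(s['qpos'],3),'F',np.round(s['contact_force'],1),'op',round(s['opening'],3));print(np.round(e,3))
E
python3 -c "
from h import *
shot('top','top0');shot('scene','sc0');st()
for n in('top0','sc0'):a=np.load(f'pics/{n}.npz');print(np.round(a['T'],3),a['K'][0,0],a['d'])"
```

```text
0.1 [0.2443 0.6286 0.2411] q [ 1.05   0.287  1.578 -0.     1.279 -0.15 ] F [-0.2 -0.1  0.1] op 1.004
[[ 0.362 -0.001 -0.932]
 [ 0.932 -0.002  0.362]
 [-0.002 -1.     0.   ]]
[[ 0.014 -0.996  0.09   0.484]
 [-0.999 -0.017 -0.031  0.015]
 [ 0.033 -0.089 -0.995  0.956]
 [ 0.     0.     0.     1.   ]] 590.2400036252906 [-0.07887245  0.          0.          0.          0.        ]
[[ 0.031  0.744 -0.668  1.215]
 [ 1.    -0.025  0.019 -0.005]
 [-0.003 -0.668 -0.744  0.792]
 [ 0.     0.     0.     1.   ]] 565.0683081020993 [-0.10197586  0.          0.          0.          0.        ]
```

View pics/top0.png

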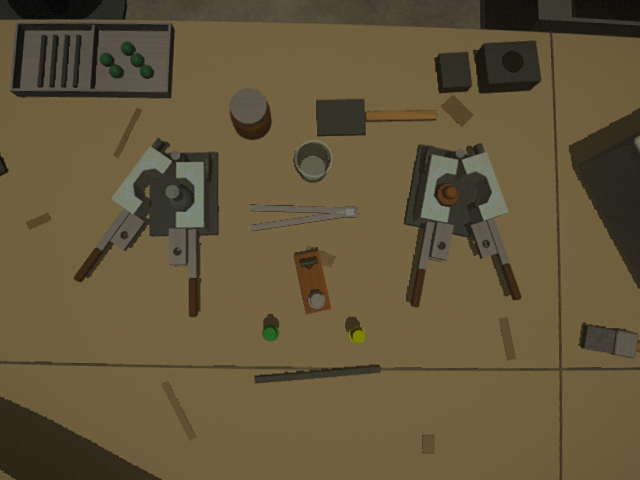

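View pics/sc0.png

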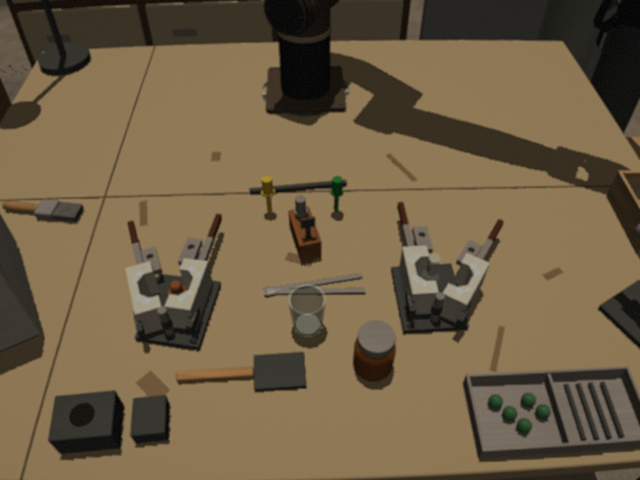

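Top view candidates: the pin is either the grey knob in the stand at (317,299), the green look-alike at (270,333), or the yellow one at (357,335). The dark reamer tab is at (308,262). The blank could be the grey glass in the left mould at (175,192); the right mould holds a brown wooden plug at (449,193). I choose mould A and the grey knob, and I'll check both in a close crop.

```bash
python3 -c "
from h import *
i=cv2.imread('pics/top0.png')
a=cv2.resize(i[130:330,65:235],None,fx=3,fy=3,interpolation=2);b=cv2.resize(i[240:340,255:345],None,fx=3,fy=3,interpolation=2)
o=np.zeros((600,780,3),np.uint8);o[:,:510]=a;o[:300,510:]=b
c=cv2.imread('pics/sc0.png')[185:275,275:365];o[300:570,510:]=cv2.resize(c,None,fx=3,fy=3,interpolation=2)
cv2.imwrite('pics/crop.png',np.clip(o*1.6,0,255).astype(np.uint8))"
```

```text
(no output)
```

View pics/crop.png

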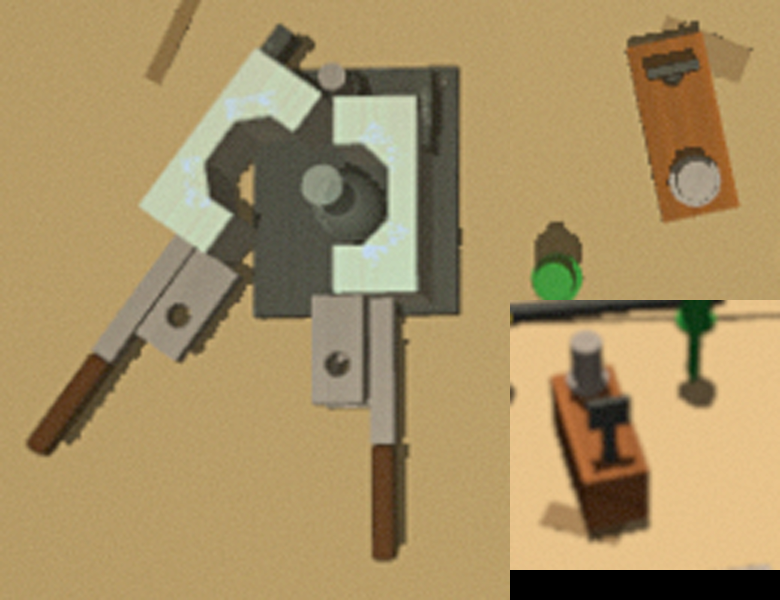

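The crop shows the glass blank in mould A, with upper lug hole at crop (338,364) and moving lug at (178,316). The grey pin knob is at (695,180) in the stand's near hole, and the reamer tab is in the far hole at (670,65).

```bash
python3 -c "
from h import *
f=lambda p:[(65+x/3,130+y/3) for x,y in p]
g=lambda p:[(255+(x-510)/3,240+y/3) for x,y in p]
def pr(l,P,z):print(l,np.round(px2w('top0',P,z),4).tolist())
pr('hole',f([(338,363)]),.06);pr('blk corners',f([(417,95),(417,293),(333,97),(333,292)]),.07)
pr('fgrip end,start',f([(385,559),(383,445)]),.046)
pr('sgrip tip,start',f([(40,443),(102,357)]),.046)
pr('pin',g([(695,180)]),.086);pr('stand',g([(662,220),(738,205),(700,30),(627,45)]),.044)
pr('others', [(270,333),(357,336)],.086); pr('plane',[(255,380),(380,369),(250,208),(350,212)],.01)
pr('blank',f([(322,185)]),.085)
"
```

```text
hole [[0.5496, 0.1973, 0.06]]
blk corners [[0.686, 0.1602, 0.07], [0.5848, 0.1568, 0.07], [0.6842, 0.2029, 0.07], [0.5846, 0.199, 0.07]]
fgrip end,start [[0.451, 0.1729, 0.046], [0.509, 0.1757, 0.046]]
sgrip tip,start [[0.5068, 0.3525, 0.046], [0.5516, 0.3223, 0.046]]
pin [[0.479, -0.0139, 0.086]]
stand [[0.4581, 0.0013, 0.044], [0.4663, -0.0375, 0.044], [0.556, -0.0168, 0.044], [0.5476, 0.0208, 0.044]]
others [[0.43, 0.0536, 0.086], [0.4272, -0.0738, 0.086]]
plane [[0.3511, 0.0792, 0.01], [0.3703, -0.1188, 0.01], [0.6248, 0.0933, 0.01], [0.6213, -0.0685, 0.01]]
blank [[0.6362, 0.2034, 0.085]]
```

```bash
cat >> h.py <<'E'
def to(x,y,z,yaw=None):
    s=get_state();M=R.from_quat(s['tcp_rot']).as_matrix()
    d=M.T@(np.array([x,y,z])-s['eef_pos'])*1000
    print('pos',np.round(s['eef_pos'],4),'yaw',round(np.arctan2(M[1,0],M[0,0]),3),'F',np.round(s['contact_force'],1),'op',round(s['opening'],3),'t',round(s['time'],1))
    if yaw is not None:
        T=np.c_[[np.cos(yaw),np.sin(yaw),0],[0,0,-1],[-np.sin(yaw),np.cos(yaw),0]]
        print('turn',np.round(R.from_matrix(M.T@T).as_rotvec(),3))
    print('shift mm (before turn)',np.round(d,1))
E
python3 -m inch '[{"x":-12,"y":2,"z":-38,"hand":1},{"x":-12,"y":2,"z":-38,"hand":1},{"x":-12,"y":2,"z":-38,"hand":1},{"x":-12,"y":2,"z":-38,"hand":1},{"x":-12,"y":2,"z":-38,"hand":1}]' 40
python3 -m inch '[{"x":-12,"y":14,"z":-36,"hand":1},{"x":-12,"y":14,"z":-36,"hand":1},{"x":-12,"y":14,"z":-36,"hand":1},{"x":-12,"y":14,"z":-36,"hand":1},{"hand":1}]' 40
python3 -c "
from h import *
to(.557,.378,.1,1.0)"
```

```text
pos [0.2443 0.6286 0.2411] yaw 1.2 F [-0.2 -0.1  0.1] op 1.004 t 0.1
turn [-0.     0.2   -0.002]
shift mm (before turn) [-120.   141.2 -382.3]validation failed for argument at $[0]...
validation failed for argument at $[0]...
```

```bash
python3 -m inch '[{"ax":0,"ay":0,"az":0,"x":-12,"y":2,"z":-38,"hand":1},{"ax":0,"ay":0,"az":0,"x":-12,"y":2,"z":-38,"hand":1},{"ax":0,"ay":0,"az":0,"x":-12,"y":2,"z":-38,"hand":1},{"ax":0,"ay":0,"az":0,"x":-12,"y":2,"z":-38,"hand":1},{"ax":0,"ay":0,"az":0,"x":-12,"y":2,"z":-38,"hand":1}]' 40
python3 -c "
from h import *
to(.557,.378,.1,1.0)"
```

```text
time: 0.52
eef_pos: [0.4007, 0.5029, 0.2316]
tcp_rot: [0.584, 0.399, -0.4, -0.583]
contact_force: [1.0, 1.2, 1.2]
opening: 0.301
pos [0.4007 0.5029 0.2316] yaw 1.201 F [1.  1.2 1.2] op 0.301 t 0.5
turn [-0.     0.201 -0.001]
shift mm (before turn) [ -59.8  131.6 -191. ]
```

```bash
python3 -m inch '[{"ax":0,"ay":0,"az":0,"x":-12,"y":14,"z":-36,"hand":1},{"ax":0,"ay":0,"az":0,"x":-12,"y":14,"z":-36,"hand":1},{"ax":0,"ay":0,"az":0,"x":-12,"y":14,"z":-36,"hand":1},{"ax":0,"ay":0,"az":0,"x":-12,"y":14,"z":-36,"hand":1},{"ax":0,"ay":0.1,"az":0,"x":0,"y":40,"z":0,"hand":1}]'
python3 -m inch '[{"ax":0,"ay":0.1,"az":0,"x":0,"y":30,"z":0,"hand":1},{"ax":0,"ay":0,"az":0,"x":0,"y":0,"z":0,"hand":1}]'
python3 -c "
from h import *
shot('wrist','w1')
to(.557,.378,.036,1.0)"
```

```text
time: 0.93
eef_pos: [0.5251, 0.4048, 0.1417]
tcp_rot: [0.605, 0.372, -0.363, -0.603]
contact_force: [0.5, 1.4, 1.0]
opening: 0.003
time: 1.1
eef_pos: [0.5126, 0.4037, 0.0975]
tcp_rot: [0.621, 0.332, -0.343, -0.621]
contact_force: [-1.2, -0.9, -0.7]
opening: -0.001
pos [0.5139 0.4053 0.1011] yaw 1.001 F [-0.3 -0.5  0.3] op -0.0 t 1.1
turn [-0.005  0.001 -0.009]
shift mm (before turn) [  0.9  64.9 -51.3]
```

View pics/w1.png

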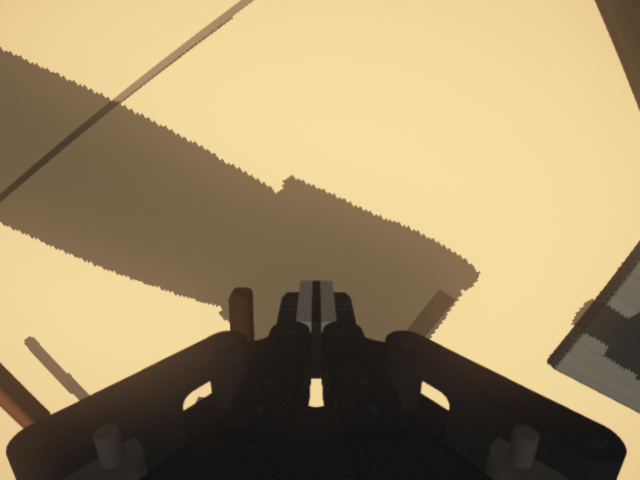

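```bash
python3 -m inch '[{"ax":0,"ay":0,"az":0,"x":0,"y":0,"z":-25,"hand":1},{"ax":0,"ay":0,"az":0,"x":0,"y":0,"z":-26,"hand":1},{"ax":0,"ay":0,"az":0,"x":0,"y":32,"z":0,"hand":1},{"ax":0,"ay":0,"az":0,"x":0,"y":32,"z":0,"hand":1},{"ax":0,"ay":0,"az":0,"x":0,"y":0,"z":0,"hand":1}]'
python3 -c "
from h import *
to(.557,.378,.036,1.0)"
```

```text
time: 1.57
eef_pos: [0.5568, 0.3786, 0.0381]
tcp_rot: [-0.62, -0.337, 0.343, 0.62]
contact_force: [-1.5, -0.5, -1.5]
opening: 0.003
pos [0.5568 0.3786 0.0381] yaw 1.003 F [-1.5 -0.5 -1.5] op 0.003 t 1.6
turn [-0.004  0.003 -0.007]
shift mm (before turn) [-0.4  2.1 -0.5]
```

```bash
python3 -m inch '[{"ax":0,"ay":0,"az":0,"x":-19,"y":0,"z":0,"hand":1},{"ax":0,"ay":0,"az":0,"x":-19,"y":0,"z":0,"hand":1},{"ax":0,"ay":0,"az":0,"x":-19,"y":0,"z":0,"hand":1},{"ax":0,"ay":0,"az":0,"x":-19,"y":0,"z":-1,"hand":1},{"ax":0,"ay":0,"az":0,"x":-19,"y":0,"z":-1,"hand":1}]'
python3 -m inch '[{"ax":0,"ay":0,"az":0,"x":-19,"y":0,"z":-1,"hand":1},{"ax":0,"ay":0,"az":0,"x":-19,"y":0,"z":-1,"hand":1},{"ax":0,"ay":0,"az":0,"x":-14,"y":0,"z":-1,"hand":1},{"ax":0,"ay":0,"az":0,"x":0,"y":0,"z":0,"hand":1},{"ax":0,"ay":0,"az":0,"x":0,"y":0,"z":0,"hand":1}]'
python3 -c "
from h import *
to(.479,.247,.036,1.605);shot('top','top1')
i=cv2.imread('pics/top1.png')[130:330,65:235];cv2.imwrite('pics/c1.png',cv2.resize(i,None,fx=3,fy=3))"
```

```text
time: 1.98
eef_pos: [0.511, 0.3003, 0.046]
tcp_rot: [-0.62, -0.342, 0.338, 0.62]
contact_force: [0.7, 1.1, -1.0]
opening: 0.002
time: 2.4
eef_pos: [0.4856, 0.2543, 0.045]
tcp_rot: [0.621, 0.341, -0.338, -0.62]
contact_force: [0.0, -0.5, 0.6]
opening: 0.004
pos [0.4856 0.2543 0.045 ] yaw 1.001 F [ 0.  -0.5  0.6] op 0.004 t 2.4
turn [ 0.003 -0.604  0.002]
shift mm (before turn) [-9.7  9.   1.7]
```

View pics/c1.png

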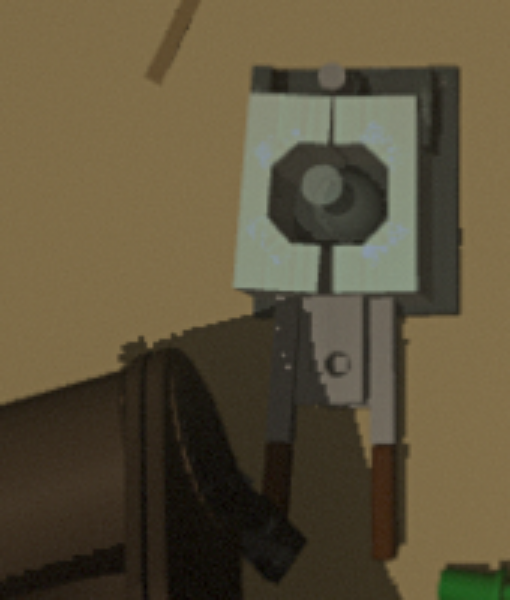

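```bash
python3 -m inch '[{"ax":0,"ay":0,"az":0,"x":4,"y":-35,"z":0,"hand":1},{"ax":0,"ay":0,"az":0,"x":0,"y":-35,"z":0,"hand":1},{"ax":0,"ay":-0.12,"az":0,"x":0,"y":0,"z":0,"hand":-1},{"ax":0,"ay":-0.12,"az":0,"x":0,"y":0,"z":0,"hand":-1},{"ax":0,"ay":-0.12,"az":0,"x":0,"y":0,"z":0,"hand":-1}]'
python3 -m inch '[{"ax":0,"ay":-0.12,"az":0,"x":0,"y":0,"z":0,"hand":-1},{"ax":0,"ay":-0.12,"az":0,"x":0,"y":0,"z":0,"hand":-1},{"ax":0,"ay":0,"az":0,"x":0,"y":0,"z":0,"hand":-1},{"ax":0,"ay":0,"az":0,"x":0,"y":0,"z":0,"hand":-1},{"ax":0,"ay":0,"az":0,"x":0,"y":0,"z":0,"hand":-1}]'
python3 -c "
from h import *
to(.4746,.199,.12,1.605);st()"
```

```text
time: 2.87
eef_pos: [0.4879, 0.2583, 0.1146]
tcp_rot: [0.549, 0.448, -0.446, -0.548]
contact_force: [0.6, 0.2, -0.7]
opening: 0.418
time: 3.28
eef_pos: [0.487, 0.2574, 0.1128]
tcp_rot: [0.493, 0.507, -0.507, -0.493]
contact_force: [-0.2, -0.8, 0.4]
opening: 0.999
pos [0.487  0.2574 0.1128] yaw 1.598 F [-0.2 -0.8  0.4] op 0.999 t 3.3
turn [ 0.001 -0.007  0.   ]
shift mm (before turn) [-58.1  -7.2  14. ]
3.28 [0.487  0.2574 0.1128] q [ 0.302  0.16   1.981  0.     1.    -1.296] F [-0.2 -0.8  0.4] op 0.999
[[-0.028  0.001 -1.   ]
 [ 1.     0.    -0.028]
 [ 0.    -1.    -0.001]]
```

```bash
python3 -m inch '[{"ax":0,"ay":0,"az":0,"x":-29,"y":0,"z":7,"hand":-1},{"ax":0,"ay":0,"az":0,"x":-29,"y":0,"z":7,"hand":-1},{"ax":0,"ay":0,"az":0,"x":0,"y":0,"z":0,"hand":-1},{"ax":0,"ay":0,"az":0,"x":0,"y":15,"z":0,"hand":-1},{"ax":0,"ay":0,"az":0,"x":0,"y":15,"z":0,"hand":-1}]'
python3 -c "
from h import *
to(.4746,.199,.032,1.605);shot('wrist','w2')"
```

```text
time: 3.7
eef_pos: [0.4757, 0.1986, 0.0835]
tcp_rot: [0.494, 0.508, -0.505, -0.493]
contact_force: [0.1, -0.7, 0.2]
opening: 0.998
pos [0.4757 0.1986 0.0835] yaw 1.597 F [ 0.1 -0.7  0.2] op 0.998 t 3.7
turn [ 0.004 -0.008  0.001]
shift mm (before turn) [ 0.4 51.5  1.3]
```

View pics/w2.png

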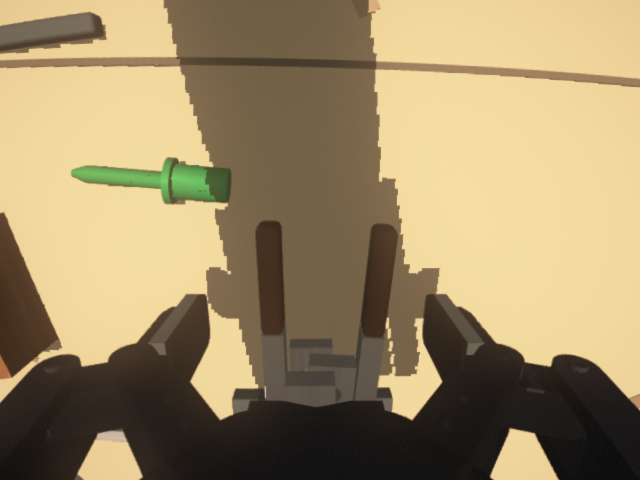

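The wrist view shows both grips, at (270,275) and (378,280), between the open fingers at (185,330) and (450,330). I'll descend and squeeze.

```bash
python3 -m inch '[{"ax":0,"ay":0,"az":0,"x":0,"y":17,"z":0,"hand":-1},{"ax":0,"ay":0,"az":0,"x":0,"y":17,"z":0,"hand":-1},{"ax":0,"ay":0,"az":0,"x":0,"y":17,"z":0,"hand":-1},{"ax":0,"ay":0,"az":0,"x":0,"y":0,"z":0,"hand":-1},{"ax":0,"ay":0,"az":0,"x":0,"y":0,"z":0,"hand":1}]' 40
python3 -m inch '[{"ax":0,"ay":0,"az":0,"x":0,"y":0,"z":0,"hand":1},{"ax":0,"ay":0,"az":0,"x":0,"y":0,"z":0,"hand":1},{"ax":0,"ay":0,"az":0,"x":0,"y":0,"z":0,"hand":1},{"ax":0,"ay":0,"az":0,"x":0,"y":0,"z":0,"hand":1},{"ax":0,"ay":0,"az":0,"x":0,"y":0,"z":0,"hand":1}]' 40
python3 -m inch '[{"ax":0,"ay":0,"az":0,"x":0,"y":0,"z":0,"hand":1},{"ax":0,"ay":0,"az":0,"x":0,"y":0,"z":0,"hand":1},{"ax":0,"ay":0,"az":0,"x":0,"y":0,"z":0,"hand":1},{"ax":0,"ay":0,"az":0,"x":0,"y":0,"z":0,"hand":1},{"ax":0,"ay":0,"az":0,"x":0,"y":0,"z":0,"hand":1}]' 40
```

```text
time: 4.17
eef_pos: [0.4736, 0.1988, 0.0309]
tcp_rot: [-0.492, -0.506, 0.508, 0.493]
contact_force: [-1.1, 1.1, 0.3]
opening: 0.879
time: 4.58
eef_pos: [0.4752, 0.1949, 0.0341]
tcp_rot: [-0.493, -0.506, 0.511, 0.489]
contact_force: [-3.8, -14.2, 12.3]
opening: 0.597
time: 5.0
eef_pos: [0.4752, 0.1949, 0.0341]
tcp_rot: [-0.493, -0.506, 0.511, 0.489]
contact_force: [-4.6, -14.9, 11.9]
opening: 0.599
```

```bash
python3 -m inch '[{"ax":0,"ay":0,"az":0,"x":-3,"y":0,"z":0,"hand":-1},{"ax":0,"ay":0,"az":0,"x":0,"y":0,"z":0,"hand":-1},{"ax":0,"ay":0,"az":0,"x":0,"y":0,"z":0,"hand":-1},{"ax":0,"ay":0,"az":0,"x":0,"y":0,"z":0,"hand":-1},{"ax":0,"ay":0,"az":0,"x":0,"y":-20,"z":0,"hand":-1}]'
python3 -m inch '[{"ax":0,"ay":0,"az":0,"x":0,"y":-35,"z":0,"hand":-1},{"ax":0,"ay":0,"az":0,"x":0,"y":-35,"z":0,"hand":-1},{"ax":0,"ay":0,"az":0,"x":0,"y":-35,"z":0,"hand":-1},{"ax":0,"ay":0,"az":0,"x":0,"y":-25,"z":0,"hand":-1},{"ax":0,"ay":0,"az":0,"x":-35,"y":0,"z":0,"hand":-1}]'
python3 -m inch '[{"ax":0,"ay":0,"az":0,"x":-35,"y":0,"z":0,"hand":-1},{"ax":0,"ay":0,"az":0,"x":-35,"y":0,"z":0,"hand":-1},{"ax":0,"ay":0,"az":0,"x":-35,"y":0,"z":0,"hand":-1},{"ax":0,"ay":-0.1,"az":0,"x":-35,"y":0,"z":0,"hand":-1},{"ax":0,"ay":-0.07,"az":0,"x":-10,"y":0,"z":0,"hand":-1}]'
python3 -c "
from h import *
shot('top','top2')
to(.479,-.014,.17,1.78)
i=cv2.imread('pics/top2.png')[130:330,65:235];cv2.imwrite('pics/c2.png',cv2.resize(i,None,fx=3,fy=3))"
```

```text
time: 5.42
eef_pos: [0.4714, 0.1952, 0.0483]
tcp_rot: [-0.491, -0.505, 0.509, 0.494]
contact_force: [-0.2, -0.5, 0.0]
opening: 1.002
time: 5.83
eef_pos: [0.4791, 0.1645, 0.1889]
tcp_rot: [0.494, 0.513, -0.504, -0.489]
contact_force: [1.0, -1.6, -0.2]
opening: 1.001
time: 6.25
eef_pos: [0.4809, 0.0074, 0.1817]
tcp_rot: [-0.448, -0.547, 0.548, 0.447]
contact_force: [-1.1, 0.5, -0.8]
opening: 1.0
pos [0.4813 0.0074 0.1817] yaw 1.772 F [ 1.  -1.6 -0.6] op 1.0 t 6.3
turn [ 0.001 -0.008 -0.002]
shift mm (before turn) [-20.5  11.7   6.5]
```

View pics/c2.png

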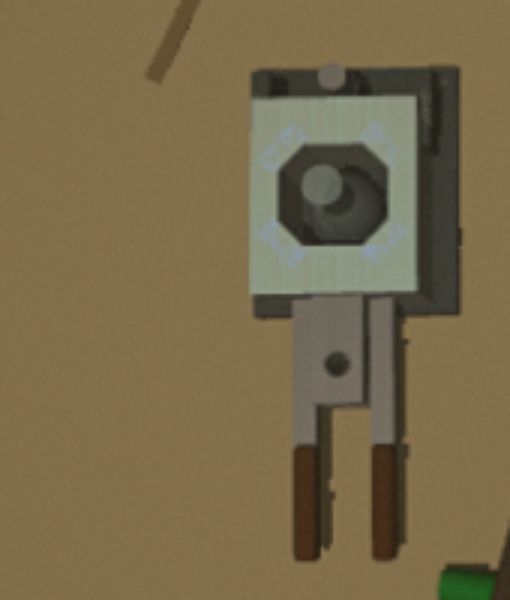

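Mould A is now fully shut, with no seam gap, the lug hole clear at crop (337,363), and the blank still standing. Next I'll check the pin with the wrist camera.

```bash
python3 -m inch '[{"ax":0,"ay":0,"az":0,"x":-21,"y":0,"z":6,"hand":-1},{"ax":0,"ay":0,"az":0,"x":0,"y":20,"z":0,"hand":-1},{"ax":0,"ay":0,"az":0,"x":0,"y":0,"z":0,"hand":-1},{"ax":0,"ay":0,"az":0,"x":0,"y":0,"z":0,"hand":-1}]'
python3 -c "
from h import *
to(.479,-.014,.07,1.78);shot('wrist','w3')
print(w2px('w3',[[.479,-.0139,.086],[.479,-.0139,.056]]))"
```

```text
time: 6.63
eef_pos: [0.4781, -0.0102, 0.1603]
tcp_rot: [-0.447, -0.547, 0.547, 0.449]
contact_force: [0.1, -0.1, 0.5]
opening: 1.002
pos [ 0.4781 -0.0102  0.1603] yaw 1.77 F [ 0.1 -0.1  0.5] op 1.002 t 6.6
turn [-0.003 -0.01   0.002]
shift mm (before turn) [-4.1 90.3 -0.4]
[[308.14063181 253.31319489]
 [308.93168701 238.90210822]]
```

View pics/w3.png

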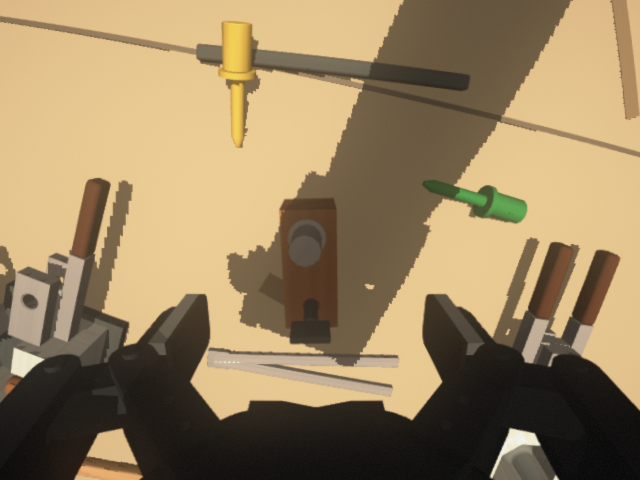

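```bash
python3 -c "
from h import *
print(px2w('w3',[(305,251)],.086), px2w('w3',[(30,301)],.06))
to(.479,-.014,.07,1.78)"
python3 -m inch '[{"ax":0,"ay":0,"az":0,"x":-4,"y":18,"z":0,"hand":-1},{"ax":0,"ay":0,"az":0,"x":0,"y":18,"z":0,"hand":-1},{"ax":0,"ay":0,"az":0,"x":0,"y":18,"z":0,"hand":-1},{"ax":0,"ay":0,"az":0,"x":0,"y":18,"z":0,"hand":-1},{"ax":0,"ay":0,"az":0,"x":0,"y":16,"z":0,"hand":-1}]'
python3 -m inch '[{"ax":0,"ay":0,"az":0,"x":0,"y":0,"z":0,"hand":-1},{"ax":0,"ay":0,"az":0,"x":0,"y":0,"z":0,"hand":-1}]'
python3 -c "
from h import *
to(.479,-.014,.07,1.78)"
```

```text
[[ 0.47794681 -0.01599974  0.086     ]] [[ 0.56412456 -0.20417691  0.06      ]]
pos [ 0.4788 -0.0102  0.1612] yaw 1.77 F [-0.2 -0.5 -0.1] op 0.999 t 6.7
turn [-0.001 -0.01   0.001]
shift mm (before turn) [-3.9 91.2  0.4]
time: 7.1
eef_pos: [0.4804, -0.0142, 0.0733]
tcp_rot: [0.448, 0.548, -0.547, -0.447]
contact_force: [-0.3, -0.0, -0.4]
opening: 1.002
time: 7.27
eef_pos: [0.4798, -0.0143, 0.0734]
tcp_rot: [-0.447, -0.547, 0.548, 0.448]
contact_force: [0.1, -0.5, -0.2]
opening: 1.002
pos [ 0.4798 -0.0143  0.0734] yaw 1.771 F [ 0.1 -0.5 -0.2] op 1.002 t 7.3
turn [-0.001 -0.009  0.001]
shift mm (before turn) [0.4 3.4 0.7]
```

```bash
python3 -m inch '[{"ax":0,"ay":0,"az":0,"x":-1,"y":2,"z":1,"hand":0},{"ax":0,"ay":0,"az":0,"x":0,"y":0,"z":0,"hand":0.5},{"ax":0,"ay":0,"az":0,"x":0,"y":0,"z":0,"hand":1},{"ax":0,"ay":0,"az":0,"x":0,"y":0,"z":0,"hand":1},{"ax":0,"ay":0,"az":0,"x":0,"y":0,"z":0,"hand":1}]' 50
python3 -m inch '[{"ax":0,"ay":0,"az":0,"x":0,"y":0,"z":0,"hand":1},{"ax":0,"ay":0,"az":0,"x":0,"y":0,"z":0,"hand":1},{"ax":0,"ay":0,"az":0,"x":0,"y":0,"z":0,"hand":1}]' 50
python3 -c "
from h import *
to(.4785,-.015,.07,1.78)"
```

```text
time: 7.68
eef_pos: [0.4795, -0.0163, 0.072]
tcp_rot: [0.448, 0.547, -0.547, -0.447]
contact_force: [0.3, 0.0, -0.9]
opening: 0.302
time: 7.93
eef_pos: [0.4795, -0.0163, 0.0719]
tcp_rot: [0.448, 0.547, -0.547, -0.448]
contact_force: [-0.8, 0.4, 4.7]
opening: 0.217
pos [ 0.4795 -0.0163  0.0719] yaw 1.77 F [-0.8  0.4  4.7] op 0.217 t 7.9
turn [ 0.001 -0.01  -0.   ]
shift mm (before turn) [1.4 1.9 0.7]
```

```bash
python3 -m inch '[{"ax":0,"ay":0,"az":0,"x":0,"y":-15,"z":0,"hand":1},{"ax":0,"ay":0,"az":0,"x":0,"y":-25,"z":0,"hand":1},{"ax":0,"ay":0,"az":0,"x":0,"y":-30,"z":0,"hand":1},{"ax":0,"ay":0,"az":0,"x":0,"y":-30,"z":0,"hand":1},{"ax":0,"ay":0,"az":0,"x":0,"y":-15,"z":0,"hand":1}]'
python3 -m inch '[{"ax":0,"ay":0.055,"az":0,"x":30,"y":0,"z":0,"hand":1},{"ax":0,"ay":0.055,"az":0,"x":35,"y":0,"z":0,"hand":1},{"ax":0,"ay":0.055,"az":0,"x":35,"y":0,"z":0,"hand":1},{"ax":0,"ay":0,"az":0,"x":35,"y":0,"z":0,"hand":1},{"ax":0,"ay":0,"az":0,"x":30,"y":0,"z":0,"hand":1}]'
python3 -c "
from h import *
to(.5503,.196,.155,1.605)"
```

```text
time: 8.35
eef_pos: [0.4803, -0.0166, 0.1897]
tcp_rot: [0.449, 0.548, -0.547, -0.446]
contact_force: [1.1, -0.9, -0.0]
opening: 0.212
time: 8.77
eef_pos: [0.4618, 0.1493, 0.1858]
tcp_rot: [-0.491, -0.508, 0.509, 0.492]
contact_force: [1.0, 0.0, -1.0]
opening: 0.214
pos [0.4618 0.1493 0.1858] yaw 1.605 F [ 1.  0. -1.] op 0.214 t 8.8
turn [-0.001  0.     0.   ]
shift mm (before turn) [ 43.6  30.7 -90.1]
```

```bash
python3 -m inch '[{"ax":0,"ay":0,"az":0,"x":15,"y":0,"z":-30,"hand":1},{"ax":0,"ay":0,"az":0,"x":15,"y":0,"z":-30,"hand":1},{"ax":0,"ay":0,"az":0,"x":14,"y":0,"z":-30,"hand":1},{"ax":0,"ay":0,"az":0,"x":0,"y":25,"z":0,"hand":1},{"ax":0,"ay":0,"az":0,"x":0,"y":5,"z":0,"hand":1}]'
python3 -m inch '[{"ax":0,"ay":0,"az":0,"x":0,"y":0,"z":0,"hand":1},{"ax":0,"ay":0,"az":0,"x":0,"y":0,"z":0,"hand":1}]'
python3 -c "
from h import *
shot('wrist','w4');to(.5503,.196,.155,1.605)
i=cv2.imread('pics/w4.png')
cv2.imwrite('pics/c4.png',cv2.resize(np.clip(i[170:370,190:450]*1.5,0,255).astype(np.uint8),None,fx=3,fy=3,interpolation=2))
s=get_state()
print(w2px('w4',[[.5496,.1973,.06],[.5496,.195,.06],s['eef_pos']-np.array([.001,0,.072])]))"
```

```text
time: 9.18
eef_pos: [0.5502, 0.1949, 0.1525]
tcp_rot: [-0.49, -0.507, 0.51, 0.492]
contact_force: [-1.9, -0.7, -2.5]
opening: 0.215
time: 9.35
eef_pos: [0.5498, 0.1942, 0.1551]
tcp_rot: [-0.491, -0.507, 0.509, 0.492]
contact_force: [-1.0, -0.8, -0.6]
opening: 0.218
pos [0.5504 0.1942 0.1562] yaw 1.605 F [ 0.8 -0.5 -1.1] op 0.216 t 9.4
turn [-0.001 -0.    -0.   ]
shift mm (before turn) [1.8 1.2 0.1]
[[319.75214866 242.91875249]
 [316.20389202 242.80426858]
 [314.96228612 254.72371419]]
```

View pics/c4.png

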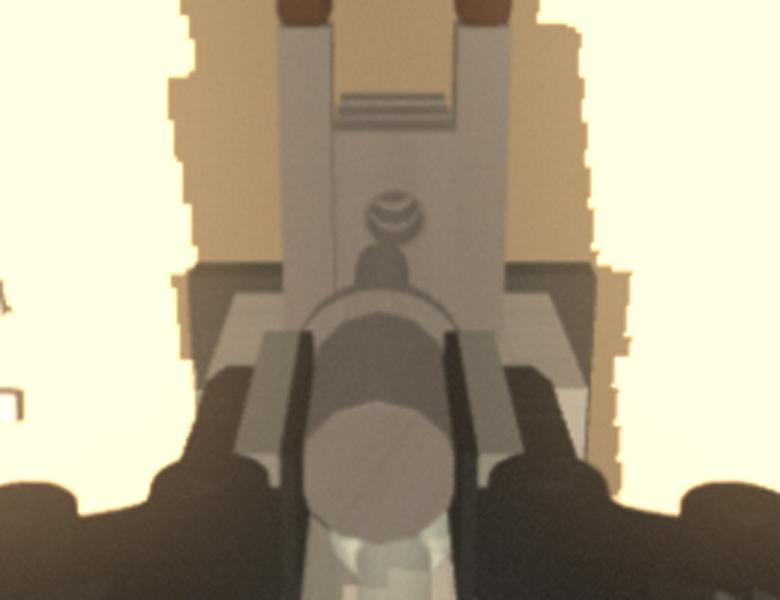

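The crop shows the hole at crop (395,216) and the pin shank at x=382. The pin is about 3 mm short along tool +x, and the fore-aft position is good. I'll correct that and insert.

```bash
python3 -m inch '[{"ax":0,"ay":0,"az":0,"x":3,"y":0,"z":0,"hand":1},{"ax":0,"ay":0,"az":0,"x":0,"y":10,"z":0,"hand":1},{"ax":0,"ay":0,"az":0,"x":0,"y":10,"z":0,"hand":1},{"ax":0,"ay":0,"az":0,"x":0,"y":10,"z":0,"hand":1},{"ax":0,"ay":0,"az":0,"x":0,"y":0,"z":0,"hand":1}]'
python3 -c "
from h import *
to(.5505,.1973,.08,1.605)"
```

```text
time: 9.82
eef_pos: [0.549, 0.1972, 0.123]
tcp_rot: [-0.49, -0.507, 0.51, 0.493]
contact_force: [-0.4, -0.3, -1.3]
opening: 0.216
pos [0.549  0.1972 0.123 ] yaw 1.605 F [-0.4 -0.3 -1.3] op 0.216 t 9.8
turn [-0.005 -0.    -0.001]
shift mm (before turn) [ 0.1 43.  -1.7]
```

Tip is about 9 mm into the upper lug with no force. I'll continue.

```bash
python3 -m inch '[{"ax":0,"ay":0,"az":0,"x":0,"y":9,"z":-1,"hand":1},{"ax":0,"ay":0,"az":0,"x":0,"y":9,"z":0,"hand":1},{"ax":0,"ay":0,"az":0,"x":0,"y":7,"z":0,"hand":1},{"ax":0,"ay":0,"az":0,"x":0,"y":0,"z":0,"hand":1}]'
python3 -m inch '[{"ax":0,"ay":0,"az":0,"x":0,"y":7,"z":0,"hand":1},{"ax":0,"ay":0,"az":0,"x":0,"y":7,"z":0,"hand":1},{"ax":0,"ay":0,"az":0,"x":0,"y":3,"z":0,"hand":1},{"ax":0,"ay":0,"az":0,"x":0,"y":0,"z":0,"hand":1}]'
python3 -c "
from h import *
to(.5505,.1973,.08,1.605)"
```

```text
time: 10.15
eef_pos: [0.551, 0.1975, 0.0989]
tcp_rot: [-0.491, -0.508, 0.509, 0.492]
contact_force: [-0.9, -0.6, -1.4]
opening: 0.215
time: 10.48
eef_pos: [0.5515, 0.1976, 0.083]
tcp_rot: [-0.491, -0.508, 0.509, 0.492]
contact_force: [-2.0, -0.5, -2.3]
opening: 0.214
pos [0.5515 0.1976 0.083 ] yaw 1.605 F [-2.  -0.5 -2.3] op 0.214 t 10.5
turn [-0.001 -0.    -0.   ]
shift mm (before turn) [-0.2  3.   1. ]
```

```bash
python3 -m inch '[{"ax":0,"ay":0,"az":0,"x":0,"y":3,"z":1,"hand":1},{"ax":0,"ay":0,"az":0,"x":0,"y":2,"z":0,"hand":1},{"ax":0,"ay":0,"az":0,"x":0,"y":0,"z":0,"hand":1},{"ax":0,"ay":0,"az":0,"x":0,"y":0,"z":0,"hand":1}]'
python3 -c "
from h import *
to(.5505,.1973,.08,1.605)"
```

```text
time: 10.82
eef_pos: [0.5515, 0.1977, 0.0802]
tcp_rot: [0.492, 0.509, -0.508, -0.491]
contact_force: [-3.6, -0.6, 3.7]
opening: 0.212
pos [0.5515 0.1977 0.0802] yaw 1.605 F [-3.6 -0.6  3.7] op 0.212 t 10.8
turn [0.001 0.    0.   ]
shift mm (before turn) [-0.4  0.2  1. ]
```

```bash
python3 -m inch '[{"ax":0,"ay":0,"az":0,"x":0,"y":1,"z":1,"hand":1},{"ax":0,"ay":0,"az":0,"x":0,"y":0,"z":0,"hand":1},{"ax":0,"ay":0,"az":0,"x":0,"y":0,"z":0,"hand":-0.2},{"ax":0,"ay":0,"az":0,"x":0,"y":0,"z":0,"hand":-0.5},{"ax":0,"ay":0,"az":0,"x":0,"y":0,"z":0,"hand":-1}]'
python3 -m inch '[{"ax":0,"ay":0,"az":0,"x":0,"y":0,"z":0,"hand":-1},{"ax":0,"ay":0,"az":0,"x":0,"y":0,"z":0,"hand":-1},{"ax":0,"ay":0,"az":0,"x":0,"y":0,"z":0,"hand":-1},{"ax":0,"ay":0,"az":0,"x":0,"y":0,"z":0,"hand":-1},{"ax":0,"ay":0,"az":0,"x":0,"y":-20,"z":0,"hand":-1}]'
python3 -m inch '[{"ax":0,"ay":0,"az":0,"x":0,"y":-30,"z":0,"hand":-1},{"ax":0,"ay":0,"az":0,"x":0,"y":-35,"z":0,"hand":-1},{"ax":0,"ay":0,"az":0,"x":0,"y":0,"z":30,"hand":-1},{"ax":0,"ay":0,"az":0,"x":0,"y":0,"z":30,"hand":-1},{"ax":0,"ay":0,"az":0,"x":0,"y":0,"z":20,"hand":-1}]'
python3 -c "
from h import *
to(.471,.1945,.032,1.605)
shot('wrist','w5');shot('top','top5');shot('scene','sc5')
o=np.zeros((600,800,3),np.uint8)
o[:300,:400]=cv2.resize(cv2.imread('pics/w5.png'),(400,300))
o[:,400:]=cv2.resize(cv2.imread('pics/top5.png')[130:310,120:240],(400,600))
o[300:,:400]=cv2.resize(cv2.imread('pics/sc5.png')[190:340,340:540],(400,300))
cv2.imwrite('pics/c5.png',o)"
```

```text
time: 11.23
eef_pos: [0.5505, 0.1979, 0.0783]
tcp_rot: [0.492, 0.509, -0.508, -0.491]
contact_force: [-1.4, 0.3, 0.2]
opening: 0.633
time: 11.65
eef_pos: [0.547, 0.197, 0.0942]
tcp_rot: [-0.49, -0.506, 0.511, 0.493]
contact_force: [-0.4, -0.3, -0.7]
opening: 1.005
time: 12.07
eef_pos: [0.4686, 0.1949, 0.1639]
tcp_rot: [0.491, 0.509, -0.508, -0.491]
contact_force: [0.3, 0.4, -0.2]
opening: 1.002
pos [0.4686 0.1949 0.1639] yaw 1.605 F [ 0.3  0.4 -0.2] op 1.002 t 12.1
turn [0. 0. 0.]
shift mm (before turn) [ -0.5 131.9  -2.3]
```

View pics/c5.png

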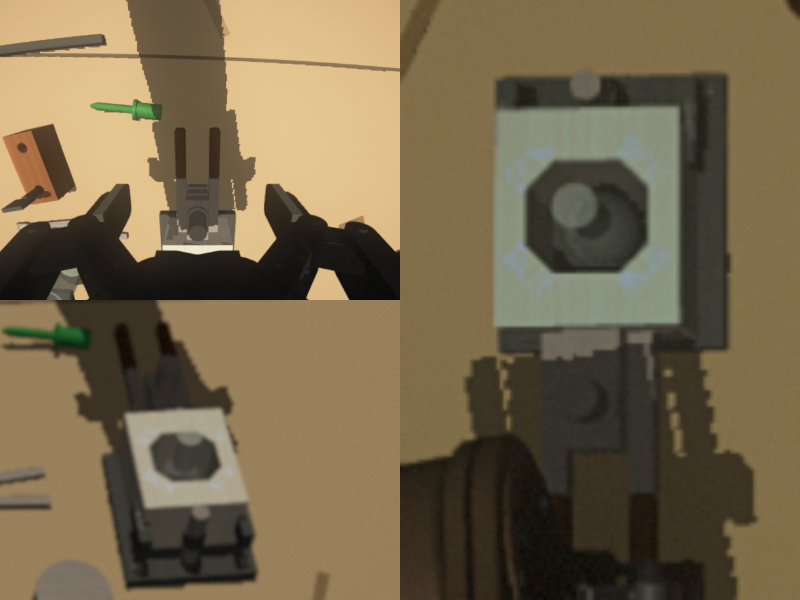

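The pin's knob is seated over the lug at (585,398) in the right panel. The mould is shut, the blank is upright, and the stand's near hole is empty. Next is the final squeeze.

```bash
python3 -m inch '[{"ax":0,"ay":0,"az":0,"x":0,"y":30,"z":0,"hand":-1},{"ax":0,"ay":0,"az":0,"x":0,"y":30,"z":0,"hand":-1},{"ax":0,"ay":0,"az":0,"x":0,"y":25,"z":0,"hand":-1},{"ax":0,"ay":0,"az":0,"x":0,"y":20,"z":0,"hand":-1},{"ax":0,"ay":0,"az":0,"x":0,"y":15,"z":0,"hand":-1}]'
python3 -m inch '[{"ax":0,"ay":0,"az":0,"x":-0.5,"y":11,"z":0,"hand":-1},{"ax":0,"ay":0,"az":0,"x":0,"y":0,"z":0,"hand":-1},{"ax":0,"ay":0,"az":0,"x":0,"y":0,"z":0,"hand":-1},{"ax":0,"ay":0,"az":0,"x":0,"y":0,"z":0,"hand":1},{"ax":0,"ay":0,"az":0,"x":0,"y":0,"z":0,"hand":1}]' 40
python3 -m inch '[{"ax":0,"ay":0,"az":0,"x":0,"y":0,"z":0,"hand":1},{"ax":0,"ay":0,"az":0,"x":0,"y":0,"z":0,"hand":1},{"ax":0,"ay":0,"az":0,"x":0,"y":0,"z":0,"hand":1},{"ax":0,"ay":0,"az":0,"x":0,"y":0,"z":0,"hand":1},{"ax":0,"ay":0,"az":0,"x":0,"y":0,"z":0,"hand":1}]' 40
python3 -c "
from h import *
to(.471,.1945,.032,1.605)"
```

```text
time: 12.63
eef_pos: [0.4703, 0.1946, 0.0411]
tcp_rot: [-0.491, -0.508, 0.509, 0.492]
contact_force: [-0.7, 0.0, -0.5]
opening: 1.001
time: 13.05
eef_pos: [0.4715, 0.1947, 0.0337]
tcp_rot: [0.492, 0.509, -0.508, -0.491]
contact_force: [-0.1, 0.8, -0.5]
opening: 0.752
time: 13.47
eef_pos: [0.4712, 0.1947, 0.0338]
tcp_rot: [0.492, 0.509, -0.508, -0.491]
contact_force: [-1.0, -0.6, 6.6]
opening: 0.596
pos [0.4712 0.1947 0.0338] yaw 1.605 F [-1.  -0.6  6.6] op 0.596 t 13.5
turn [ 0.002 -0.     0.001]
shift mm (before turn) [-0.2  1.8  0.2]
```

```bash
python3 -c "
from h import *
shot('wrist','w6');shot('scene','sc6')
o=np.zeros((600,800,3),np.uint8)
o[:,:400]=cv2.resize(cv2.imread('pics/w6.png')[250:480,240:393],(400,600))
o[:,400:]=cv2.resize(cv2.imread('pics/sc6.png')[170:350,380:500],(400,600))
cv2.imwrite('pics/c6.png',np.clip(o*1.4,0,255).astype(np.uint8))
print(w2px('sc6',[[.5496,.1973,.094],[.5496,.1973,.064]]))"
```

```text
[[424.15716623 220.21572163]
 [421.82129239 232.05107657]]
```

View pics/c6.png

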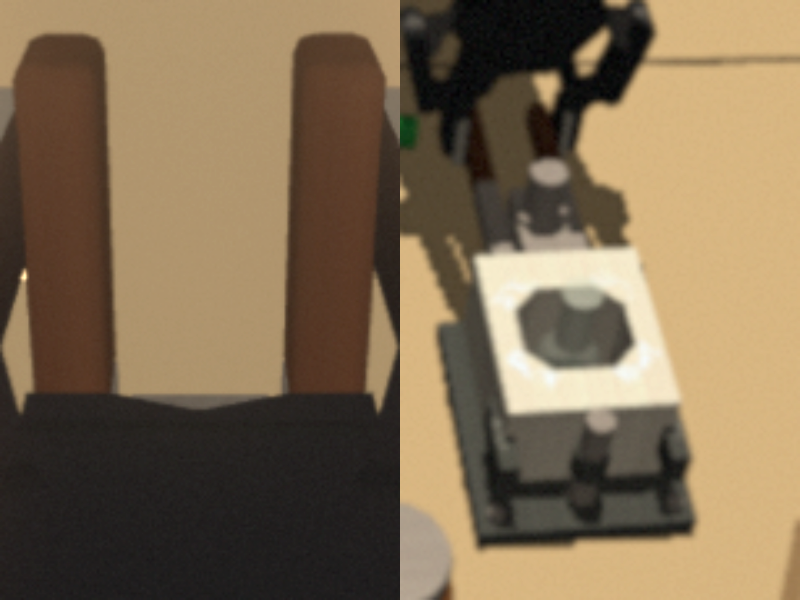

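The knob top is at scene pixel (425,222), against (424,220) predicted for a home pin. The mould is shut and the fingers are on both grips.

```bash
python3 -c "
from plant import sign_off
print(sign_off())"
```

```text
the job is handed in; nothing more can be done
None
```

I shut mould A, the left one with the glass blank in it, pinned it, and handed the job in at about 13.6 s with the gripper squeezing both grips at 40 N. I pushed the moving half nearly closed, then pinched the grips to shut it. The steel pin came out of the stand's near hole and went fully through the lugs before I let go.

**Last checks, all consistent:**
- **Mould and grip:** The mould looked fully shut with no seam gap. The opening reads about 51 mm on the 52 mm grip pair, and the sideways force is close to zero.
- **Pin:** The knob top was within 2 px of where a home pin should appear. The tool met the lug at the expected height, and the pin stood upright and free of the fingers.
- **Blank and mould B:** The blank was still standing. I never moved mould B, but took no measurement of it at the end.

**One mismatch:** The green pin look-alike was standing in the first pictures and lying on its side about 5 cm away once I had closed the mould. My tool was never near it as far as I know, so I can't say what tipped it. It isn't one of the things the task lists as not to be shoved. The yellow one may be down too; the wrist view wasn't clear.

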